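# Put the sanding block away in the hasped tool crate

### The job

Put the cork sanding block away in the wooden tool crate: swing the hasp right over off the catch so that it hangs out in front of the crate, open the lid as far as its stop allows, set the sanding block down on the crate's floor without dropping it, shut the lid fully and swing the hasp back down flat over the catch. Do not force the lid while the hasp is over it, and leave the yellow tape measure, the spray can and the roll of masking tape where they are.

Things in the scene. Friction and masses are not known exactly. Their poses are not given: they have to be found in the camera images.
- crate: Plywood tool crate, fixed, standing on a raised board whose top is 126 mm above the bench. The crate is 180 mm deep (its x) by 240 mm wide (its y), walls 8 mm thick, inside 164 x 224 mm, inner floor 8 mm, rim 55 mm and top of the shut lid 65 mm above the board. Origin: centre of its underside on the board; x points from its front (robot side) to its back, y to the left, z up.
- lid (a joint): Angle of the crate's lid in rad: 0 shut, 0.88 fully open against its stop (it cannot open further, so it leans over the back of the crate and things go in from the front, under it, with a tilted tool). It has a stiff hinge along the crate's y and stays where it is left. The lid is a 10 mm board, 180 x 240 mm.
- lid_hinge (a point): Point on the lid's hinge line (along the crate's y), in the middle of the crate's rear rim, on the underside of the lid.
- lid_tab (a point): Middle of the exposed part of the lid's red pull tab, which sticks out 32 mm forwards from the lid's front edge, 50 mm right of the crate's middle. The tab is 36 mm wide (crate's y) and 14 mm thick; its middle lies 18 mm in front of the lid's edge, 198 mm from the hinge and 7 mm above the lid's underside. It can be pinched by its two sides, or lifted from beneath and pressed from above.
- hasp (a joint): Angle of the steel hasp in rad: 0 lying flat on the shut lid with the catch (a steel staple on the lid, 20 mm high) through its slot; about 1.57 upright; 3.3 fully swung off, reaching out and slightly down in front of the crate, where it meets its stop. Stiff hinge along the crate's y: it stays where it is left.
- hasp_hinge (a point): Point on the hasp's hinge line, 6 mm in front of the crate's front wall, 65 mm above the crate's underside and 50 mm left of the crate's middle.
- hasp_bar (a point): Centre of the red round cross bar at the hasp's free end: 16 mm in diameter, 46 mm long along the crate's y, 82 mm from the hinge along the hasp and 18 mm above the lid's top when the hasp is down. It overhangs the 29 mm wide hasp plate by 8 mm on each side, so it can be pinched by its two ends.
- sanding_block: The thing to put away: brown cork block wrapped in sandpaper, 61 mm wide (its x), 105 mm long (its y), 32 mm high, 0.09 kg, lying flat. Origin: centre of its underside; z up. It lies on the bench to the robot's right, in one of two places, nearer or further; its long side runs roughly away from the robot.
- tape_measure: Bystander: yellow and black tape measure, 38 x 79 x 63 mm (x, y, z), standing on the bench in line with the sanding block, in the other of the two places. Origin: on its underside.
- spray_can: Bystander: red and white spray can, 72 mm in diameter, 188 mm high. Origin: centre of its underside.
- masking_tape: Bystander: roll of masking tape lying flat, 100 mm in diameter, 25 mm high. Origin: centre of its underside.

How it is judged:
On the way, in this order (a step that is already met when the one before it is completed fails the run):
1. the hasp is swung off the catch to the front of the crate, the lid still shut (value of joint hasp above 2.7 rad and value of joint lid below 0.06 rad), for 0.2 s.
2. the lid is open nearly to its stop (value of joint lid above 0.7 rad), for 0.2 s.
3. the sanding block rests inside the crate, let go of (x of sanding_block in the frame of crate between -0.085 and 0.085 m and y of sanding_block in the frame of crate between -0.115 and 0.115 m and z of sanding_block in the frame of crate below 0.04 m and linear speed of sanding_block below 0.03 m/s and contact force between the fingers and sanding_block below 0.1 N), for 0.2 s.
4. the lid is shut again (value of joint lid below 0.05 rad and value of joint hasp above 1.4 rad), for 0.2 s.
At the end, for the whole second after the job is handed in: The sanding block lies at rest inside the crate (its origin within the walls and less than 40 mm above the crate's underside), the lid is shut to within 0.05 rad and the hasp lies over the catch to within 0.18 rad of flat (value of joint lid below 0.05 rad and value of joint hasp below 0.18 rad and x of sanding_block in the frame of crate between -0.085 and 0.085 m and y of sanding_block in the frame of crate between -0.115 and 0.115 m and z of sanding_block in the frame of crate below 0.04 m and linear speed of sanding_block below 0.03 m/s); the robot touches nothing.
It fails at once if the lid is forced up while the hasp is over it (value of joint lid above 0.1 rad and value of joint hasp below 1.4 rad).
It fails at once if the sanding block is dropped (falls free by more than about 3 cm) (linear speed of sanding_block above 0.8 m/s and contact force between the fingers and sanding_block below 0.05 N).
It fails at once if the tape measure is moved more than 3 cm (distance of tape_measure from where it was at the start of the episode above 0.03 m).
It fails at once if the spray can is moved more than 3 cm (distance of spray_can from where it was at the start of the episode above 0.03 m).
It fails at once if the masking tape is moved more than 3 cm (distance of masking_tape from where it was at the start of the episode above 0.03 m).
It also fails if it takes over 72 s, if anything falls off the work surface, if the arm or the gripper's body presses on something with over 40 N, if the wrist force passes 120 N, or if a joint passes its speed limit or range.

### The arm

A 7-joint arm with a two-finger parallel gripper is mounted at the origin on the work surface; the furniture and walls round the work are solid. World frame = base frame: x ahead of the robot, y to its left, z up, the work surface at z = 0. Lengths are in m, angles in rad, forces in N, time in s.
With the tool pointing down it reaches from about 0.4 to 0.875 m from the base axis. Payload 19.3 kg.
Tool frame: the origin (TCP) lies between the finger pads; the fingertips stand 17 mm ahead of it and the grasp point (between the pads) lies 2 mm behind it; z points along the fingers, y is the line along which they close (so a half turn about z gives the same grasp; the last joint's range is limited). The gripper opens to 85 mm and grips with 20 to 120 N. Pads are 22 mm wide; open, the fingers measure 114 mm over their backs; the gripper's body (76 mm by 85 mm) begins 54 mm behind the grasp point. The pads swing forward as they close: fully open they stand 13 mm farther back than shut.
Start: joints at [1.277, 0.521, -0.036, 1.599, 0.021, 1.021, -0.113], TCP at [0.139, -0.609, 0.248] pointing down, gripper open.
Joint ranges: [-2.91, 2.91], [-0.3, 2.13], [-1.5, 1.42], [0.17, 2.43], [-1.26, 4.41], [0.16, 1.93], [-2.52, 2.52]. Speed limits (rad/s): [1.89, 1.89, 2.39, 2.39, 3.01, 3.01, 3.01].

### API

Orientations are given as [roll, pitch, yaw] about the fixed x, y, z axes, in that order (R = Rz(yaw) Ry(pitch) Rx(roll)).
In Python, from workcell import bot gives the robot as it stands.
- The arm moves only by the shell command python3 -m inch 'ROWS' [FORCE]. ROWS is JSON, a list of rows, each a list of 7 numbers: the shift along the tool's x, y, z in units of 200 mm (1.0 is 200 mm), then the turn, a rotation vector about the tool's x, y, z in units of 90 degrees (1.0 is 90 degrees), then the opening, from 0 (shut) to 1 (fully open). In form: [[x, y, z, rx, ry, rz, grip], ...]. A call has 1 to 20 rows; each row is the pose to reach, as a shift and turn from the pose commanded when the call began, along the tool's axes at that moment; what a row does not reach only later rows make up. A row lasts 1/8 s, in which the tool goes at most 62.5 mm and 10.7 degrees, less where a joint would pass 70% of its speed; a pose out of reach is approached as far as the arm can. A call with a number of a shift or a turn outside -1 to 1 is refused whole. A call with a gripper value outside its range is refused whole. The fingers move at their own pace and stop on an object; FORCE is the grip in N (left out, the last holds). Time passes only in rows, so rows that repeat a pose let the fingers close. It gives the time, the measured TCP pose, the force, the opening and the grip force at its end, in the units of the state.
- bot.observe(): the state, without advancing time (a new reading comes with each control period).
- bot.grab_frame(name): name is "scene" or "top" or "wrist"; returns a dict with "img" (420x560x3 uint8, red, green, blue), "z_map" (420x560 float32, m along the optical axis (not along the pixel's ray), 0 where there is no reading), "vfov" (degrees; the focal length in pixels is half the picture's height over the tangent of half this angle, whatever the lens; pixels are square), "cx", "cy" (the principal point, pixels), "rvec" (rotation vector, rad) and "tvec" (3), from world to camera coordinates, as OpenCV has them. Camera axes: x right, y down, z forward; pixel columns grow to the right and rows downward; lengths in m; the calibration is good to about 2 mm. A picture is of the moment at which its call begins.
- bot.job_done(): hands the job in; it is judged then, once.
The state is a dict: "clock": time; "qpos": joint angles; "qd": joint speeds; "joint_efforts": joint torques, N m; "position": TCP position; "tool_rot": TCP orientation; "force": force on the tool from outside, world axes, zero at the start; "moment": the same for the moment, N m; "grip_width": finger opening in m; "finger_force": force on a finger pad.
Only numpy, scipy, OpenCV 4.12 (cv2) and the standard library are available. Lean on these libraries where they do the work, as an engineer would, in place of code of your own. Each camera call takes 0.05 s, during which the arm holds its last target. There are 200 camera calls.

## Working session

There is one attempt and no reset: what is moved stays moved. The work goes in short steps, Python scripts to look and compute and a shell command to move; the robot and the scene stay as the last step left them, time stands still between calls to the robot, and variables do not carry over. Pictures are saved under pics/ and viewed, at most 10 in all, crops included, and the job is handed in when it is done.

```bash
ls; mkdir -p pics
cat > h.py <<'E'
import numpy as np, cv2
from workcell import bot
from scipy.spatial.transform import Rotation as R
def grab(n):
    f=bot.grab_frame(n); f['f']=f['img'].shape[0]/2/np.tan(np.radians(f['vfov'])/2)
    f['Rm']=cv2.Rodrigues(np.array(f['rvec'],float))[0]; return f
def cloud(f):
    h,w=f['z_map'].shape; u,v=np.meshgrid(np.arange(w),np.arange(h)); z=f['z_map']
    P=np.stack([(u-f['cx'])/f['f']*z,(v-f['cy'])/f['f']*z,z],-1)
    return (P-np.array(f['tvec']).ravel())@f['Rm']
def save(f,name): cv2.imwrite('pics/'+name+'.png',f['img'][:,:,::-1])
def hsv(f): return cv2.cvtColor(f['img'],cv2.COLOR_RGB2HSV)
def st():
    s=bot.observe(); return s
def rows(p,rpy):
    "target TCP pose -> shift and turn in tool units"
    s=st(); A=R.from_euler('xyz',s['tool_rot']); B=R.from_euler('xyz',rpy)
    d=A.inv().apply(np.array(p)-s['position'])/0.2; r=(A.inv()*B).as_rotvec()/(np.pi/2)
    return np.round(d,3),np.round(r,3)
E
python3 - <<'E'
from h import *
print(st())
a=grab('scene');b=grab('top')
save(a,'scene0');save(b,'top0')
for f in(a,b): print(f['vfov'],f['cx'],f['cy'],-f['Rm'].T@np.array(f['tvec']).ravel())
E
```

```text
pics
{'clock': 0.0, 'qpos': array([ 1.27679649,  0.52202045, -0.03630316,  1.59998799,  0.02119989,
        1.02107612, -0.11282305]), 'qd': array([ 0.00018408, -0.00111246,  0.00086012, -0.00044761,  0.00058512,
        0.00014685, -0.00044184]), 'joint_efforts': array([ 3.48622561e-03, -9.27117348e+01,  1.98216900e+00, -3.69927371e+01,
        1.81433593e-02,  8.30807170e-03,  4.06058734e-05]), 'position': array([ 0.13859589, -0.60912811,  0.24772914]), 'tool_rot': array([-3.14048929e+00,  8.97326884e-05,  2.23745428e-01]), 'force': array([ 0.35147226, -0.33685776,  0.67677772]), 'moment': array([ 0.00248311, -0.03327525,  0.02652752]), 'finger_force': 0.0, 'grip_width': 0.08539563148397422}
52.7272475318097 280.6025969650366 208.81991016988763 [0.06349475 0.58356013 0.77046992]
52.757644381590595 280.08728803457666 202.97160259411407 [0.38809735 0.03624356 1.22131181]
```

View pics/scene0.png

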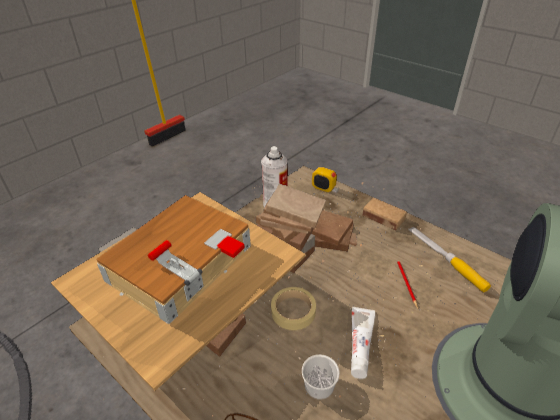

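View pics/top0.png

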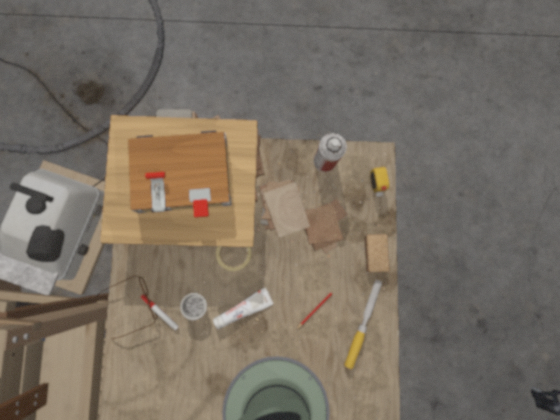

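The scene view shows the crate at (180,260), with the red hasp bar at (160,250) and the tab at (231,246). The top view has the hasp bar at (155,175), the tab at (201,209), the sanding block at (376,253), the tape measure at (380,180), the can at (331,148) and the masking tape at (234,255).

```bash
cat >> h.py <<'E'
def ray(f,uv,z):
    uv=np.atleast_2d(uv); d=np.c_[(uv[:,0]-f['cx'])/f['f'],(uv[:,1]-f['cy'])/f['f'],np.ones(len(uv))]@f['Rm']
    c=-f['Rm'].T@np.array(f['tvec']).ravel(); return c+d*((z-c[2])/d[:,2])[:,None]
E
python3 - <<'E'
from h import *
for n in('top','scene'):
    f=grab(n);P=cloud(f);H=hsv(f).astype(int)
    red=((H[...,0]<6)|(H[...,0]>174))&(H[...,1]>190)&(H[...,2]>110)&(P[...,2]>.1)&(P[...,2]<.25)
    k,l,s,c=cv2.connectedComponentsWithStats(red.astype(np.uint8))
    for i in range(1,k):
        if s[i,4]>25: print(n,'red',c[i],s[i],np.median(P[l==i],0),ray(f,c[i],.2)[0], cv2.minAreaRect(np.argwhere(l==i)[:,::-1].astype(np.float32)))
    # lid top by height
    lid=(abs(P[...,2]-.191)<.006)&(P[...,0]>.3)&(P[...,1]>0)
    k,l,s,c=cv2.connectedComponentsWithStats(cv2.morphologyEx(lid.astype(np.uint8),cv2.MORPH_CLOSE,np.ones((5,5))))
    i=1+np.argmax(s[1:,4]); q=ray(f,np.argwhere(l==i)[:,::-1].astype(float),.191)
    print(n,'lid',cv2.minAreaRect((q[:,:2]*1000).astype(np.float32)),np.median(P[l==i],0))
    # things on bench
    b=(P[...,2]>.015)&(P[...,2]<.24)&(P[...,1]<.12)&(P[...,0]>.25)&(P[...,0]<1.1)&(P[...,1]>-.45)
    k,l,s,c=cv2.connectedComponentsWithStats(b.astype(np.uint8))
    for i in range(1,k):
        if s[i,4]>80:
            Q=P[l==i]; t=np.percentile(Q[:,2],95); T=Q[Q[:,2]>t-.012]
            print(n,'obj',c[i],s[i,4],'top',t.round(3),cv2.minAreaRect((T[:,:2]*1000).astype(np.float32)))
E
```

```text
top red [154.76470588 174.62745098] [147 173  17   5  51] [0.5996582  0.30896306 0.22122282] [0.60428319 0.31397184 0.2       ] ((155.0146942138672, 174.69117736816406), (3.5280392169952393, 16.18296241760254), 85.60128784179688)
top red [200.26708075 207.9689441 ] [194 201  13  15 161] [0.52597939 0.1999489  0.19541195] [0.52528629 0.19934263 0.2       ] ((200.0, 208.0), (14.0, 12.0), 90.0)
top lid ((608.56982421875, 258.54827880859375), (217.3503875732422, 239.80072021484375), 6.391056537628174) [0.6193846  0.2545224  0.19149091]
top obj [247.0785169  184.02362777] 2751 top 0.129 ((611.1744995117188, 95.50558471679688), (339.2044677734375, 48.91082763671875), 0.010680274106562138)
top obj [329.91044776 150.98163031] 871 top 0.185 ((705.8404541015625, -128.6610870361328), (21.84358787536621, 22.380964279174805), 47.04109191894531)
top obj [379.91791045 178.70895522] 402 top 0.064 ((645.3159790039062, -284.0087585449219), (66.7169189453125, 38.79226303100586), 10.799310684204102)
top obj [299.08654399 214.10954572] 3478 top 0.175 ((539.2384643554688, -10.825080871582031), (105.651336
[... 1030 characters left out ...]
694335938, -63.580322265625), (122.81297302246094, 270.7626037597656), 42.9968376159668)
scene obj [324.06363636 177.60454545] 440 top 0.063 ((647.7599487304688, -278.2895202636719), (67.7629623413086, 38.8621940612793), 14.896862030029297)
scene obj [384.51763047 211.45557123] 709 top 0.034 ((437.8216857910156, -274.1706848144531), (105.25799560546875, 64.69279479980469), 1.9685767889022827)
scene obj [301.90526316 295.31929825] 285 top 0.027 ((427.7768249511719, 101.2672119140625), (36.454010009765625, 94.63294982910156), 89.6964111328125)
scene obj [361.64253394 336.40723982] 221 top 0.026 ((271.1583557128906, 98.63224029541016), (40.69820022583008, 43.141387939453125), 3.169646739959717)
```

```bash
python3 -m inch '[[0,0,-0.3,0,0,0.07,1],[0,0,-0.6,0,0,0.07,1],[0.3,0,-0.7,0,0,0.07,1],[0.6,0,-0.7,0,0,0.07,1],[0.9,0,-0.7,0,0,0.07,1],[1,-0.3,-0.7,0,0,0.07,1],[1,-0.6,-0.7,0,0,0.07,1],[1,-0.9,-0.7,0,0,0.07,0.8],[1,-1,-0.7,0,0,0.07,0.8],[1,-1,-0.7,0,0,0.07,0.8]]' 30
python3 - <<'E'
from h import *
print(st()['qpos'],rows([.6035,.3095,.32],[np.pi,0,.1117]))
E
```

```text
clock: 1.45
position: [0.2892, -0.3691, 0.3889]
tool_rot: [3.141, -0.001, 0.115]
force: [0.6, -1.3, 0.3]
grip_width: 0.0684
finger_force: 0.0
[ 0.873946    0.13591369 -0.10695259  1.78713038  0.01555502  1.21832932
 -0.69325864] (array([ 1.95 , -3.191,  0.343]), array([ 0.001, -0.   ,  0.002]))
```

```bash
python3 -m inch '[[0.2,-0.3,0,0,0,0,0.8],[0.4,-0.6,0,0,0,0,0.8],[0.55,-0.9,0,0,0,0,0.8],[0.65,-1,0,0,0,0,0.8],[0.65,-1,0,0,0,0,0.8],[0.65,-1,0,0,0,0,0.8]]'
python3 -m inch '[[0.2,-0.3,0,0,0,0,0.8],[0.4,-0.6,0,0,0,0,0.8],[0.55,-0.9,0,0,0,0,0.8],[0.65,-1,0,0,0,0,0.8],[0.65,-1,0,0,0,0,0.8],[0.65,-1,0,0,0,0,0.8]]'
python3 - <<'E'
from h import *
print(st()['qpos'],rows([.6035,.3095,.32],[np.pi,0,.1117]))
E
```

```text
clock: 2.2
position: [0.3959, -0.1574, 0.3881]
tool_rot: [-3.141, 0.0, 0.113]
force: [-1.1, -1.4, -0.1]
grip_width: 0.0682
finger_force: 0.0
clock: 2.95
position: [0.5023, 0.0553, 0.3879]
tool_rot: [3.141, 0.001, 0.112]
force: [-0.7, -0.1, 0.4]
grip_width: 0.0683
finger_force: 0.0
[ 0.21061659  0.23499159 -0.53544338  1.68983646  0.1255694   1.25203028
 -1.81121505] (array([ 0.645, -1.207,  0.339]), array([0.   , 0.001, 0.   ]))
```

```bash
python3 -m inch '[[0.2,-0.3,0,0,0,0,0.75],[0.4,-0.6,0,0,0,0,0.75],[0.4,-0.9,0,0,0,0,0.75],[0.4,-1,0.1,0,0,0,0.75],[0.4,-1,0.1,0,0,0,0.75],[0.4,-1,0.1,0,0,0,0.75]]'
python3 - <<'E'
from h import *
print(st()['qpos'],rows([.6035,.3095,.32],[np.pi,0,.1117]))
f=grab('wrist');save(f,'w1');P=cloud(f);H=hsv(f).astype(int)
red=((H[...,0]<6)|(H[...,0]>174))&(H[...,1]>170)&(H[...,2]>90)&(P[...,2]>.1)&(P[...,2]<.25)
k,l,s,c=cv2.connectedComponentsWithStats(red.astype(np.uint8))
for i in range(1,k):
    if s[i,4]>60:
        uv=np.argwhere(l==i)[:,::-1].astype(float)
        for z in(.209,.2): 
            q=ray(f,uv,z)[:,:2]; print(c[i],z,cv2.minAreaRect((q*1000).astype(np.float32)))
        print(np.median(P[l==i],0),P[l==i][:,2].max())
E
```

```text
clock: 3.7
position: [0.5597, 0.2626, 0.3686]
tool_rot: [3.141, -0.0, 0.111]
force: [-0.3, -0.5, 0.1]
grip_width: 0.0639
finger_force: 0.0
[-0.15208279  0.4637893  -0.57893002  1.43573016  0.2566592   1.3176863
 -2.20612759] (array([ 0.243, -0.209,  0.243]), array([ 0.001, -0.   , -0.   ]))
[232.00675676 145.98085586] 0.209 ((599.8060302734375, 311.7546691894531), (14.273331642150879, 48.073760986328125), 6.322633743286133)
[232.00675676 145.98085586] 0.2 ((598.8341064453125, 313.0463562011719), (14.723806381225586, 49.590877532958984), 6.322637557983398)
[0.60132109 0.30955995 0.22146419] 0.2243871407119619
[335.82124159 227.0052356 ] 0.209 ((532.8673706054688, 205.52978515625), (39.42494583129883, 34.17450714111328), 6.292750835418701)
[335.82124159 227.0052356 ] 0.2 ((529.7830810546875, 203.4691925048828), (40.669105529785156, 35.252986907958984), 6.292773723602295)
[0.5287301 0.2024052 0.1957396] 0.19829022226044749
```

View pics/w1.png

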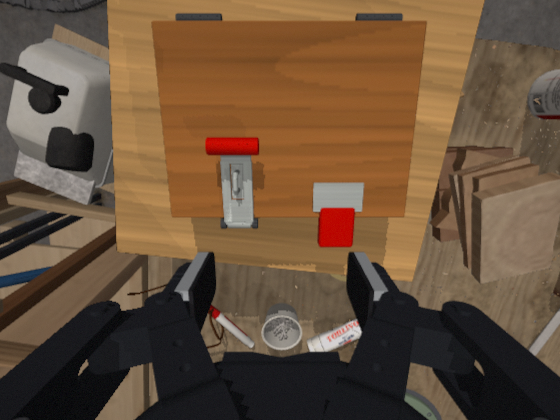

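The wrist view shows the hasp flat, with its bar at (232,146), its hinge at (238,222), the tab at (336,227) and the lid edges at rows 22 and 217.

Run:
```python
from h import *
f=grab('wrist')
c=ray(f,[[153,22],[424,22],[406,217],[171,217]],.191)[:,:2];print(c.round(4),c.mean(0),[np.linalg.norm(c[i]-c[i-1]).round(4) for i in range(4)])
t=ray(f,[[319.5,208],[354,208],[353,234],[319,234]],.195)[:,:2];print('tab',t)
print('lower',ray(f,[[336,247]],.181),'hinge',ray(f,[[238.5,222]],.191))
print(rows([.602,.311,.25],[np.pi,0,.1105]))
```

```text
[[0.6964 0.389 ]
 [0.7223 0.1553]
 [0.5459 0.1312]
 [0.5194 0.3715]] [0.62099602 0.26176667] [np.float64(0.1779), np.float64(0.2351), np.float64(0.1781), np.float64(0.2418)]
tab [[0.54678795 0.22177849]
 [0.55059286 0.18724459]
 [0.52286369 0.18334919]
 [0.51902417 0.21823966]]
lower [[0.50078445 0.19510001 0.181     ]] hinge [[0.52156025 0.30215719 0.191     ]]
(array([ 0.236, -0.216,  0.595]), array([ 0.   , -0.001,  0.   ]))
```

```bash
python3 -m inch '[[0.236,-0.216,0.2,0,0,0,0.75],[0.236,-0.216,0.5,0,0,0,0.75],[0.236,-0.216,0.7,0,0,0,0.75],[0.236,-0.216,0.76,0,0,0,0.75],[0.236,-0.216,0.76,0,0,0,0.75],[0.236,-0.216,0.76,0,0,0,0.4],[0.236,-0.216,0.76,0,0,0,0.4],[0.236,-0.216,0.76,0,0,0,0.4],[0.236,-0.216,0.76,0,0,0,0.4]]' 30
python3 - <<'E'
from h import *
f=grab('wrist');save(f,'w2');print(st()['qpos'])
# arc of the bar about the hasp hinge, shifts in tool units
r=np.hypot(82,18);a0=np.arctan2(18,82)
for th in np.arange(0,3.3,.2): 
    d=r*np.array([np.cos(a0+th)-np.cos(a0),np.sin(a0+th)-np.sin(a0)])/200; print(th.round(1),d[0].round(3),(-d[1]).round(3))
E
```

```text
clock: 4.92
position: [0.6026, 0.3109, 0.2184]
tool_rot: [3.14, -0.003, 0.111]
force: [2.9, -10.4, 1.7]
grip_width: 0.0453
finger_force: 35.9
[-0.24156725  0.68269766 -0.53287492  1.45692832  0.37144228  1.10120158
 -2.304232  ]
0.0 0.0 -0.0
0.2 -0.026 -0.08
0.4 -0.067 -0.153
0.6 -0.122 -0.216
0.8 -0.189 -0.267
1.0 -0.264 -0.304
1.2 -0.345 -0.325
1.4 -0.429 -0.329
1.6 -0.512 -0.317
1.8 -0.591 -0.289
2.0 -0.662 -0.245
2.2 -0.724 -0.189
2.4 -0.773 -0.121
2.6 -0.808 -0.044
2.8 -0.826 0.037
3.0 -0.829 0.121
3.2 -0.814 0.204
```

```bash
python3 -m inch '[[-0.01,0,-0.04,0,0,0,0.4],[-0.026,0,-0.08,0,0,0,0.4],[-0.067,0,-0.153,0,0,0,0.4],[-0.122,0,-0.216,0,0,0,0.4],[-0.189,0,-0.267,0,0,0,0.4],[-0.264,0,-0.304,0,0,0,0.4],[-0.345,0,-0.325,0,0,0,0.4],[-0.429,0,-0.329,0,0,0,0.4],[-0.512,0,-0.317,0,0,0,0.4]]'
python3 -m inch '[[-0.079,0,0.028,0,0,0,0.4],[-0.15,0,0.072,0,0,0,0.4],[-0.212,0,0.128,0,0,0,0.4],[-0.261,0,0.196,0,0,0,0.4],[-0.296,0,0.273,0,0,0,0.4],[-0.314,0,0.354,0,0,0,0.4],[-0.317,0,0.438,0,0,0,0.4],[-0.302,0,0.52,0,0,0,0.4],[-0.302,0,0.52,0,0,0,0.4]]'
python3 - <<'E'
from h import *
f=grab('scene');save(f,'s2')
E
```

```text
clock: 6.1
position: [0.5005, 0.2994, 0.282]
tool_rot: [3.14, -0.004, 0.111]
force: [4.7, -11.0, 2.0]
grip_width: 0.0453
finger_force: 31.1
clock: 7.22
position: [0.4381, 0.2923, 0.1755]
tool_rot: [3.137, 0.003, 0.113]
force: [-11.9, -14.0, 0.5]
grip_width: 0.045
finger_force: 55.3
```

View pics/s2.png

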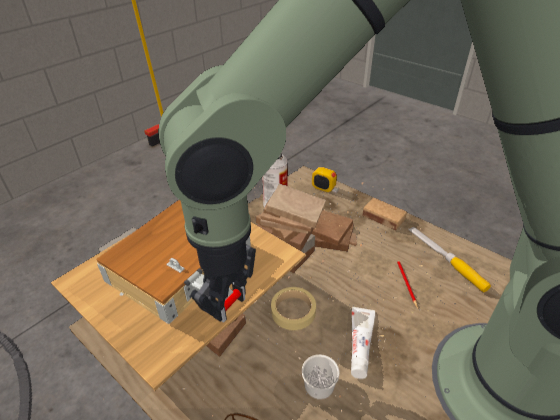

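The hasp's bar now hangs in front of the crate at (232,297), and the lid is still shut.

```bash
python3 -m inch '[[0,0,0,0,0,0,0.75],[0,0,0,0,0,0,0.75],[0,0,0,0,0,0,0.75],[0,0,-0.2,0,0,0,0.75],[0,0,-0.4,0,0,0,0.75],[0,0.2,-0.5,0,0,0,0.75],[0,0.4,-0.5,0,0,0,0.7],[0,0.4,-0.5,0,0,0,0.7]]' 30
python3 - <<'E'
from h import *
print(rows([.519,.2008,.188],[np.pi,0,.1105]))
f=grab('wrist');P=cloud(f);H=hsv(f).astype(int)
red=((H[...,0]<6)|(H[...,0]>174))&(H[...,1]>170)&(H[...,2]>90)&(P[...,2]>.1)&(P[...,2]<.25)
k,l,s,c=cv2.connectedComponentsWithStats(red.astype(np.uint8))
for i in range(1,k):
    if s[i,4]>60: print(c[i],s[i],P[l==i].min(0),P[l==i].max(0),np.median(P[l==i],0))
E
```

```text
clock: 8.28
position: [0.4491, 0.2123, 0.2763]
tool_rot: [3.141, -0.001, 0.11]
force: [-0.5, 0.5, 0.4]
grip_width: 0.0598
finger_force: 0.0
(array([0.341, 0.095, 0.442]), array([ 0.001, -0.001, -0.   ]))
[311.05110246 105.8233463 ] [ 283   71   57   71 3855] [0.50504246 0.18210952 0.1919328 ] [0.55041388 0.22057277 0.19816875] [0.52840678 0.20171195 0.19549706]
[170.75087719 223.17894737] [137 211  66  21 855] [0.42925655 0.26901521 0.18250704] [0.44777691 0.3153421  0.19882587] [0.43767963 0.28938094 0.19128718]
```

```bash
python3 -m inch '[[0.17,0.095,0,0,0,0,0.7],[0.341,0.095,0.15,0,0,0,0.7],[0.341,0.095,0.35,0,0,0,0.7],[0.341,0.095,0.435,0,0,0,0.7],[0.341,0.095,0.435,0,0,0,0.7],[0.341,0.095,0.435,0,0,0,0.3],[0.341,0.095,0.435,0,0,0,0.3],[0.341,0.095,0.435,0,0,0,0.3],[0.341,0.095,0.435,0,0,0,0.3]]' 30
python3 - <<'E'
from h import *
for t in np.arange(0,.95,.08):
    x=-198*np.cos(t)+7*np.sin(t)+198; z=198*np.sin(t)+7*np.cos(t)-7; print(t.round(2),(x/200).round(3),(-z/200).round(3))
E
```

```text
clock: 9.45
position: [0.5192, 0.2008, 0.1906]
tool_rot: [3.137, -0.002, 0.111]
force: [-2.8, -19.8, 15.7]
grip_width: 0.0357
finger_force: 32.2
0.0 0.0 -0.0
0.08 0.006 -0.079
0.16 0.018 -0.157
0.24 0.037 -0.234
0.32 0.061 -0.31
0.4 0.092 -0.383
0.48 0.128 -0.453
0.56 0.17 -0.521
0.64 0.217 -0.584
0.72 0.269 -0.644
0.8 0.325 -0.7
0.88 0.386 -0.75
```

```bash
python3 -m inch '[[0.002,0,-0.04,0,0,0,0.3],[0.006,0,-0.079,0,0,0,0.3],[0.018,0,-0.157,0,0,0,0.3],[0.037,0,-0.234,0,0,0,0.3],[0.061,0,-0.31,0,0,0,0.3],[0.092,0,-0.383,0,0,0,0.3],[0.128,0,-0.453,0,0,0,0.3]]' 35
python3 -m inch '[[0.042,0,-0.068,0,0,0,0.3],[0.089,0,-0.131,0,0,0,0.3],[0.141,0,-0.191,0,0,0,0.3],[0.197,0,-0.247,0,0,0,0.3],[0.25,0,-0.292,0,0,0,0.3],[0.25,0,-0.292,0,0,0,0.3]]'
python3 - <<'E'
from h import *
f=grab('scene');save(f,'s3');print(st()['qpos'])
E
```

```text
clock: 10.32
position: [0.5444, 0.2037, 0.2805]
tool_rot: [3.138, -0.0, 0.111]
force: [6.9, -14.0, -9.6]
grip_width: 0.0352
finger_force: 35.7
clock: 11.08
position: [0.5945, 0.2092, 0.3391]
tool_rot: [3.138, -0.001, 0.111]
force: [2.7, -16.4, -0.3]
grip_width: 0.0354
finger_force: 37.0
[-0.09972172  0.49351079 -0.51186797  1.45129737  0.2504736   1.26176119
 -2.09704547]
```

View pics/s3.png

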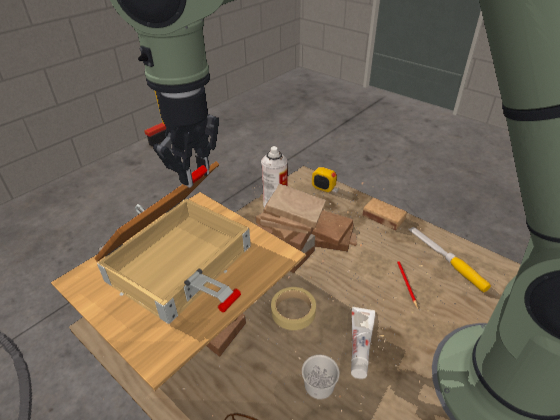

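The lid is fully open with the tab in the fingers at (198,175), the crate is empty, and the hasp hangs in front at (215,290).

```bash
python3 -m inch '[[0,0,0,0,0,0,0.8],[0,0,0,0,0,0,0.8],[0,0,0,0,0,0,0.8],[0,0,-0.2,0,0,0,1],[-0.2,0.1,-0.4,0,0,0,1],[-0.5,0.4,-0.4,0,0,0,1],[-0.7,0.7,-0.4,0,0,0,1],[-0.8,1,-0.4,0,0,0,1],[-0.8,1,-0.4,0,0,0,1]]' 30
python3 -m inch '[[-0.1,0.3,0.1,0,0,0,1],[-0.2,0.6,0.2,0,0,0,1],[-0.2,0.9,0.3,0,0,0,1],[-0.2,1,0.3,0,0,0,1],[-0.2,1,0.3,0,0,0,1],[-0.2,1,0.3,0,0,0,1]]'
python3 - <<'E'
from h import *
print(st()['qpos'],rows([.36,-.27,.25],[np.pi,-.0,.038]))
f=grab('wrist');P=cloud(f);save(f,'w3')
l=((P[...,2]>.02)&(P[...,2]<.045)&(P[...,1]<-.2)&(P[...,1]>-.36)&(P[...,0]>.33)&(P[...,0]<.53)).astype(np.uint8)
k,l,s,c=cv2.connectedComponentsWithStats(l)
for i in range(1,k):
    if s[i,4]>200: print(s[i],cv2.minAreaRect((P[l==i][:,:2]*1000).astype(np.float32)),np.median(P[l==i],0))
E
```

```text
clock: 12.25
position: [0.4559, -0.007, 0.4183]
tool_rot: [3.141, -0.001, 0.111]
force: [1.3, 1.0, -0.8]
grip_width: 0.0855
finger_force: 0.0
clock: 13.0
position: [0.4402, -0.2068, 0.3579]
tool_rot: [-3.141, -0.0, 0.115]
force: [-0.9, 0.1, -0.2]
grip_width: 0.0852
finger_force: 0.0
[ 0.56029964  0.19911224 -0.28715888  1.79278272  0.0608656   1.15804527
 -1.2020607 ] (array([-0.435,  0.268,  0.54 ]), array([-0.   , -0.   ,  0.049]))
[ 303  139   49   72 2852] ((434.262939453125, -276.1833190917969), (105.38641357421875, 61.449275970458984), 2.128678560256958) [ 0.43746322 -0.2749516   0.03159448]
```

Run:
```python
from h import *
print(rows([.385,-.276,.18],[np.pi,-.7,.037]))
```

```text
(array([-0.315,  0.313,  0.89 ]), array([-0.017,  0.445,  0.048]))
```

```bash
python3 -m inch '[[-0.1,0.1,0.1,0,0.1,0.02,1],[-0.2,0.2,0.3,-0.01,0.2,0.04,1],[-0.315,0.313,0.5,-0.017,0.31,0.048,1],[-0.315,0.313,0.7,-0.017,0.4,0.048,1],[-0.315,0.313,0.89,-0.017,0.445,0.048,1],[-0.315,0.313,0.89,-0.017,0.445,0.048,1],[-0.315,0.313,0.89,-0.017,0.445,0.048,1]]'
python3 - <<'E'
from h import *
print(st()['qpos'],rows([.435,-.276,.026],[np.pi,-.7,.037]),rows([.400,-.276,.08],[np.pi,-.7,.037]))
E
```

```text
clock: 13.92
position: [0.391, -0.2808, 0.2024]
tool_rot: [-3.111, -0.665, 0.046]
force: [0.4, -1.3, -0.4]
grip_width: 0.0855
finger_force: 0.0
[ 1.51339757  0.41792677 -0.8418239   2.32454761 -1.16957056  0.20756481
  0.39177702] (array([-0.371,  0.012,  0.83 ]), array([-0.023,  0.022,  0.004])) (array([-0.341, -0.006,  0.51 ]), array([-0.023,  0.022,  0.004]))
```

Run:
```python
from h import *
print(rows([.42,-.276,.15],[np.pi,-.45,.037]))
```

```text
(array([-0.047, -0.008,  0.297]), array([-0.023, -0.137,  0.007]))
```

```bash
python3 -m inch '[[-0.047,-0.008,0.1,-0.023,-0.1,0.007,1],[-0.047,-0.008,0.297,-0.023,-0.137,0.007,1],[-0.047,-0.008,0.297,-0.023,-0.137,0.007,1]]'
python3 - <<'E'
from h import *
print(st()['qpos'],rows([.437,-.276,.026],[np.pi,-.45,.037]),rows([.437,-.276,.06],[np.pi,-.45,.037]))
E
```

```text
clock: 14.3
position: [0.4107, -0.2767, 0.1593]
tool_rot: [-3.121, -0.489, 0.031]
force: [-0.3, 0.4, -1.2]
grip_width: 0.0854
finger_force: 0.0
[ 1.00969681  0.40681193 -0.40882351  2.2778947  -0.95930059  0.20021933
  0.04489389] (array([-0.197,  0.014,  0.65 ]), array([-0.012, -0.025, -0.003])) (array([-0.118,  0.011,  0.5  ]), array([-0.012, -0.025, -0.003]))
```

Run:
```python
from h import *
print(rows([.425,-.276,.08],[np.pi,-.35,.037]))
```

```text
(array([-0.123,  0.007,  0.383]), array([-0.012, -0.089, -0.003]))
```

```bash
python3 -m inch '[[-0.05,0.003,0.15,-0.012,-0.089,-0.003,1],[-0.123,0.007,0.383,-0.012,-0.089,-0.003,1],[-0.123,0.007,0.383,-0.012,-0.089,-0.003,1]]'
python3 - <<'E'
from h import *
print(st()['qpos'],rows([.435,-.276,.025],[np.pi,-.35,.037]),rows([.435,-.276,.025],[np.pi,-.3,.037]))
E
```

```text
clock: 14.68
position: [0.4262, -0.2736, 0.0786]
tool_rot: [-3.141, -0.348, 0.043]
force: [0.0, 0.2, 0.6]
grip_width: 0.0854
finger_force: 0.0
[ 0.64119098  0.56124638 -0.08295869  2.24197517 -1.24218202  0.16466422
  0.26454234] (array([-0.05 ,  0.014,  0.267]), array([-0.001,  0.001,  0.003])) (array([-0.05 ,  0.014,  0.267]), array([-0.001, -0.031,  0.003]))
```

```bash
python3 -m inch '[[0,0.01,0.06,0,-0.05,0.003,1],[-0.03,0.014,0.16,0,-0.064,0.003,1],[-0.05,0.014,0.267,-0.001,-0.064,0.003,1],[-0.05,0.014,0.267,-0.001,-0.064,0.003,1]]'
python3 - <<'E'
from h import *
print(st()['qpos'],rows([.435,-.276,.025],[np.pi,-.25,.037]))
E
```

```text
clock: 15.18
position: [0.4342, -0.2769, 0.0259]
tool_rot: [-3.14, -0.25, 0.034]
force: [-0.1, -0.6, -0.5]
grip_width: 0.0854
finger_force: 0.0
[ 0.49546908  0.68496099  0.0510405   2.18068196 -1.20255849  0.17876984
  0.1747783 ] (array([ 0.003, -0.004,  0.006]), array([-0.001,  0.   , -0.002]))
```

```bash
python3 -m inch '[[0,0,0.01,0,0,0,0.5],[0,0,0.01,0,0,0,0.5],[0,0,0.01,0,0,0,0.5],[0,0,0.01,0,0,0,0.5],[0,0,0.01,0,0,0,0.5],[0,0,-0.1,0,0,0,0.5],[0,0,-0.3,0,0,0,0.5],[0,0,-0.5,0,0,0,0.5],[0,0,-0.5,0,0,0,0.5]]' 45
python3 - <<'E'
from h import *
print(st()['qpos'],st()['finger_force'],rows([.45,-.1,.36],[np.pi,-.2,.1105]))
f=grab('scene');save(f,'s4')
E
```

```text
clock: 16.3
position: [0.4096, -0.2794, 0.1261]
tool_rot: [3.14, -0.254, 0.034]
force: [0.6, 1.3, -0.9]
grip_width: 0.0605
finger_force: 49.6
[ 0.23707023  0.49455736  0.42801245  2.21055205 -0.95000551  0.42914581
 -0.07198987] 49.647696018218994 (array([ 0.518, -0.887, -1.076]), array([ 0.012, -0.034, -0.048]))
```

View pics/s4.png

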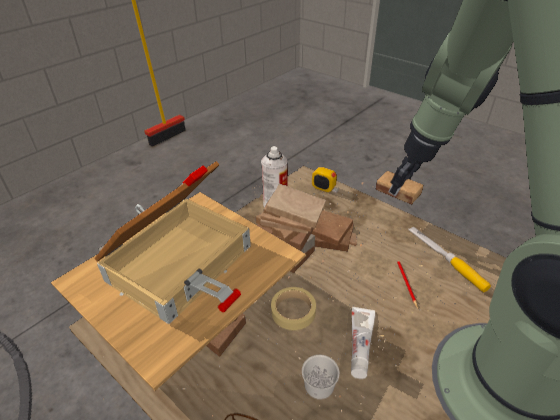

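The block is in the fingers at (399,187) and level, the lid is still open, and nothing else has moved.

```bash
python3 -m inch '[[0,0,-0.3,0,0,0,0.5],[0,-0.2,-0.6,0,0,-0.02,0.5],[0.1,-0.4,-0.8,0,0,-0.048,0.5],[0.15,-0.6,-0.8,0.01,0,-0.048,0.5],[0.15,-0.8,-0.8,0.01,0,-0.048,0.5],[0.15,-1,-0.8,0.01,0,-0.048,0.5],[0.15,-1,-0.8,0.01,0,-0.048,0.5]]'
python3 - <<'E'
from h import *
print(st()['qpos'],st()['finger_force'],rows([.43,.13,.30],[np.pi,-.4,.1105]))
E
```

```text
clock: 17.23
position: [0.3919, -0.0764, 0.2858]
tool_rot: [3.139, -0.251, 0.116]
force: [0.2, 0.2, -2.0]
grip_width: 0.0607
finger_force: 50.1
[-0.63607816 -0.05887152  0.70042849  2.28463987 -0.00775333  0.65492618
 -1.38174366] 50.0587660074234 (array([ 0.316, -1.003,  0.005]), array([0.001, 0.095, 0.003]))
```

```bash
python3 -m inch '[[0.05,-0.25,-0.03,0,0.02,0,0.5],[0.1,-0.5,-0.06,0,0.04,0,0.5],[0.15,-0.75,-0.08,0,0.06,0,0.5],[0.2,-1,-0.1,0,0.095,0,0.5],[0.2,-1,-0.1,0,0.095,0,0.5],[0.2,-1,-0.1,0,0.095,0,0.5]]'
python3 - <<'E'
from h import *
print(st()['qpos'],st()['finger_force'],rows([.46,.265,.31],[np.pi,-.5,.1105]))
E
```

```text
clock: 17.98
position: [0.4032, 0.1228, 0.3139]
tool_rot: [3.137, -0.398, 0.112]
force: [-0.5, -0.6, -2.0]
grip_width: 0.0606
finger_force: 50.1
[-0.78663348 -0.09194277  0.20350869  2.28765869  0.3482808   0.61534357
 -2.29216244] 50.069990158081055 (array([ 0.326, -0.675,  0.155]), array([0.002, 0.065, 0.001]))
```

```bash
python3 -m inch '[[0.1,-0.2,0.05,0,0.02,0,0.5],[0.2,-0.45,0.1,0,0.045,0,0.5],[0.32,-0.65,0.155,0,0.065,0,0.5],[0.326,-0.675,0.155,0.002,0.065,0.001,0.5],[0.326,-0.675,0.155,0.002,0.065,0.001,0.5]]'
python3 - <<'E'
from h import *
print(st()['qpos'],st()['finger_force'])
def w(lx,ly,z): 
    c,s=np.cos(.1105),np.sin(.1105); return [.621+c*lx-s*ly,.262+s*lx+c*ly,z]
for a in((-.06,.02,.26),(-.027,.02,.222),(-.025,.02,.205),(-.012,.02,.162)): print(a,rows(w(*a),[np.pi,-.5,.1105]))
f=grab('scene');save(f,'s5')
E
```

```text
clock: 18.6
position: [0.4571, 0.2502, 0.3079]
tool_rot: [-3.14, -0.486, 0.105]
force: [0.3, 1.0, -1.1]
grip_width: 0.0605
finger_force: 50.1
[-1.47482423  0.13062593  0.75891286  2.16426932  0.39175031  0.51581425
 -2.51048192] 50.08406460285187
(-0.06, 0.02, 0.26) (array([ 0.349, -0.071,  0.455]), array([ 0.001,  0.009, -0.003]))
(-0.027, 0.02, 0.222) (array([ 0.406, -0.071,  0.7  ]), array([ 0.001,  0.009, -0.003]))
(-0.025, 0.02, 0.205) (array([ 0.375, -0.071,  0.78 ]), array([ 0.001,  0.009, -0.003]))
(-0.012, 0.02, 0.162) (array([ 0.332, -0.071,  1.   ]), array([ 0.001,  0.009, -0.003]))
```

View pics/s5.png

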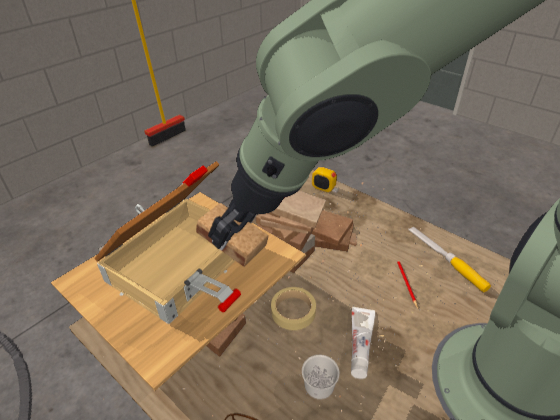

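```bash
cat >> h.py <<'E'
def w(lx,ly,z): 
    c,s=np.cos(.1105),np.sin(.1105); return [.621+c*lx-s*ly,.262+s*lx+c*ly,z]
E
python3 - <<'E'
from h import *
print(rows(w(-.10,.02,.285),[np.pi,-.5,.28]))
E
```

```text
(array([ 0.222, -0.023,  0.255]), array([ 0.049,  0.005, -0.093]))
```

```bash
python3 -m inch '[[0.05,0,0,0.02,0.003,-0.04,0.5],[0.13,-0.01,0.1,0.049,0.005,-0.093,0.5],[0.222,-0.023,0.255,0.049,0.005,-0.093,0.5],[0.222,-0.023,0.255,0.049,0.005,-0.093,0.5]]'
python3 - <<'E'
from h import *
print(st()['qpos'],st()['finger_force'])
for a in((-.06,.02,.26),(-.022,.02,.222),(-.020,.02,.205),(-.012,.02,.162)): print(a,rows(w(*a),[np.pi,-.5,.28]))
E
```

```text
clock: 19.15
position: [0.5204, 0.2608, 0.282]
tool_rot: [3.139, -0.492, 0.271]
force: [-0.1, -0.2, -0.5]
grip_width: 0.0608
finger_force: 50.0
[-1.15036329  0.26477508  0.58661562  2.09010665  0.04688743  0.36365988
 -1.95467401] 49.965131878852844
(-0.06, 0.02, 0.26) (array([ 0.13 , -0.018,  0.194]), array([ 0.004,  0.005, -0.005]))
(-0.022, 0.02, 0.222) (array([0.205, 0.011, 0.45 ]), array([ 0.004,  0.005, -0.005]))
(-0.02, 0.02, 0.205) (array([0.174, 0.013, 0.53 ]), array([ 0.004,  0.005, -0.005]))
(-0.012, 0.02, 0.162) (array([0.107, 0.019, 0.738]), array([ 0.004,  0.005, -0.005]))
```

```bash
python3 -m inch '[[0.06,-0.01,0.1,0.004,0.005,-0.005,0.5],[0.13,-0.018,0.194,0.004,0.005,-0.005,0.5],[0.19,0,0.3,0.004,0.005,-0.005,0.5],[0.215,0.01,0.425,0.004,0.005,-0.005,0.5],[0.215,0.01,0.425,0.004,0.005,-0.005,0.5]]'
python3 - <<'E'
from h import *
print(st()['qpos'],st()['finger_force'])
for a in((-.020,.02,.205),(-.012,.02,.172),(-.012,.02,.160)): print(a,rows(w(*a),[np.pi,-.5,.28]))
f=grab('scene');save(f,'s6')
E
```

```text
clock: 19.77
position: [0.5943, 0.2811, 0.228]
tool_rot: [-3.141, -0.5, 0.282]
force: [0.0, 1.2, -0.5]
grip_width: 0.0607
finger_force: 50.0
[-0.90017284  0.4488706   0.39340191  1.97090602 -0.09398368  0.27157818
 -1.78754194] 50.00716745853424
(-0.02, 0.02, 0.205) (array([-0.038,  0.014,  0.111]), array([-0.001,  0.   ,  0.001]))
(-0.012, 0.02, 0.172) (array([-0.082,  0.02 ,  0.274]), array([-0.001,  0.   ,  0.001]))
(-0.012, 0.02, 0.16) (array([-0.111,  0.02 ,  0.327]), array([-0.001,  0.   ,  0.001]))
```

View pics/s6.png

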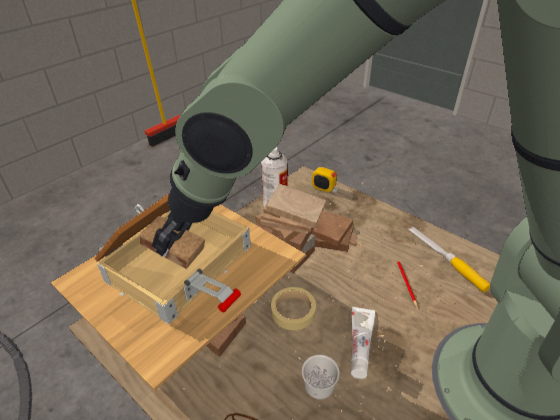

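```bash
python3 -m inch '[[-0.02,0.01,0.055,0,0,0,0.5],[-0.038,0.014,0.111,0,-0.01,0,0.5],[-0.06,0.017,0.2,0,-0.04,0,0.5],[-0.082,0.02,0.274,0,-0.064,0,0.5],[-0.082,0.02,0.274,0,-0.064,0,0.5]]'
python3 - <<'E'
from h import *
print(st()['qpos'],st()['finger_force'],rows(w(-.012,.02,.159),[np.pi,-.4,.28]))
E
```

```text
clock: 20.45
position: [0.6072, 0.2815, 0.172]
tool_rot: [-3.14, -0.399, 0.283]
force: [-0.6, -1.1, -0.4]
grip_width: 0.0604
finger_force: 50.0
[-0.78019676  0.55645522  0.28545256  1.90037465 -0.13473658  0.31902803
 -1.73331883] 50.037755370140076 (array([-0.028,  0.004,  0.059]), array([-0.002,  0.   ,  0.002]))
```

```bash
python3 -m inch '[[-0.008,0.001,0.018,0,0,0,0.5],[-0.014,0.002,0.03,0,0,0,0.5],[-0.02,0.003,0.045,0,-0.03,0,0.5],[-0.026,0.004,0.056,0,-0.06,0,0.5],[-0.026,0.004,0.056,0,-0.085,0,0.5],[-0.026,0.004,0.056,0,-0.085,0,0.5]]' 22
python3 - <<'E'
from h import *
f=grab('scene');save(f,'s7')
P=cloud(f);b=(P[...,2]>.15)&(P[...,2]<.19)
print(st()['finger_force'])
E
```

```text
clock: 21.2
position: [0.6061, 0.2814, 0.1608]
tool_rot: [-3.139, -0.266, 0.284]
force: [-6.6, -0.4, 1.3]
grip_width: 0.0605
finger_force: 50.1
50.06819486618042
```

```bash
python3 -m inch '[[-0.003,0,0.006,0,0,0,0.5],[-0.006,0,0.012,0,0,0,0.5],[-0.006,0,0.014,0,0,0,0.5]]'
python3 - <<'E'
from h import *
f=grab('wrist');save(f,'w7')
E
```

```text
clock: 21.62
position: [0.6067, 0.2817, 0.1595]
tool_rot: [-3.139, -0.27, 0.284]
force: [-13.1, -4.8, 26.6]
grip_width: 0.0603
finger_force: 54.0
```

View pics/w7.png

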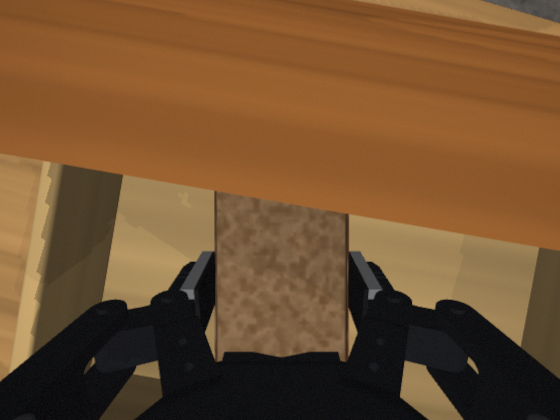

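The block sits on the crate floor between the pads at (282,270), with contact felt, so it is time to let go.

```bash
python3 -m inch '[[0,0,0,0,0,0,0.9],[0,0,0,0,0,0,0.9],[0,0,0,0,0,0,0.9],[0,0,0,0,0,0,0.9],[0,0,-0.05,0,0.05,0,0.9],[-0.02,0,-0.12,0,0.1,0,0.9],[-0.04,0,-0.2,0,0.15,0,0.9],[-0.07,0,-0.32,0,0.15,0,0.9],[-0.15,0,-0.5,0,0.15,0,0.9],[-0.25,0,-0.7,0,0.15,0,0.9],[-0.4,0,-0.8,0,0.15,0,0.9],[-0.4,0,-0.8,0,0.15,0,0.9]]'
python3 - <<'E'
from h import *
print(st()['qpos'])
f=grab('scene');save(f,'s8')
P=cloud(f)
c,s=np.cos(.1105),np.sin(.1105);d=P-[.621,.262,.126]
L=np.stack([d[...,0]*c+d[...,1]*s,-d[...,0]*s+d[...,1]*c,d[...,2]],-1)
m=(abs(L[...,0])<.078)&(abs(L[...,1])<.108)&(L[...,2]>.025)&(L[...,2]<.05);print(m.sum(),L[m].min(0),L[m].max(0),np.median(L[m],0))
E
```

```text
clock: 23.18
position: [0.4901, 0.2481, 0.2916]
tool_rot: [-3.137, -0.504, 0.284]
force: [0.4, 0.4, 0.2]
grip_width: 0.0768
finger_force: 0.0
[-1.28066137  0.18908176  0.69347189  2.16353404  0.1080173   0.35471296
 -2.00299649]
1359 [-0.06487817 -0.01696252  0.02515028] [0.04444937 0.06203093 0.04442666] [-0.01461591  0.0284525   0.03962435]
```

View pics/s8.png

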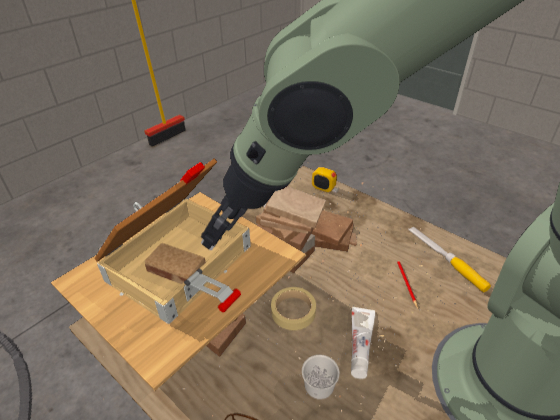

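The block lies flat on the crate floor at (175,262), clear of the walls, with the lid open and the hasp out at (215,290).

```bash
python3 -m inch '[[-0.1,0,-0.25,0,0,0,0.9],[-0.2,0,-0.5,0,-0.1,0,0.75],[-0.3,0,-0.75,0,-0.2,0,0.75],[-0.3,0,-0.8,0,-0.32,0,0.75],[-0.3,0,-0.8,0,-0.32,0,0.75]]'
python3 - <<'E'
from h import *
print(st()['qpos'],rows([.5945,.2092,.43],[np.pi,0,.1105]))
E
```

```text
clock: 23.85
position: [0.3681, 0.2116, 0.404]
tool_rot: [-3.137, 0.0, 0.284]
force: [0.2, 0.9, -1.6]
grip_width: 0.0641
finger_force: 0.0
[-1.47496106  0.02209351  0.8497205   1.88448259 -0.02228235  1.24142875
 -1.90504003] (array([ 1.083,  0.328, -0.132]), array([-0.003,  0.001,  0.11 ]))
```

```bash
python3 -m inch '[[0.1,0.03,-0.1,0,0,0.03,0.75],[0.3,0.1,-0.132,0,0,0.06,0.75],[0.6,0.2,-0.132,0,0,0.11,0.75],[0.85,0.3,-0.132,0,0,0.11,0.75],[1,0.328,-0.132,0,0,0.11,0.75],[1,0.328,-0.132,0,0,0.11,0.75]]'
python3 - <<'E'
from h import *
print(st()['qpos'],rows([.5945,.2092,.3391],[np.pi,0,.1105]))
f=grab('wrist');P=cloud(f);H=hsv(f).astype(int)
red=((H[...,0]<6)|(H[...,0]>174))&(H[...,1]>170)&(H[...,2]>90)&(P[...,2]>.26)&(P[...,2]<.4)
k,l,s,c=cv2.connectedComponentsWithStats(red.astype(np.uint8))
for i in range(1,k):
    if s[i,4]>60: print(c[i],s[i],P[l==i].min(0),P[l==i].max(0),np.median(P[l==i],0))
E
```

```text
clock: 24.6
position: [0.5802, 0.2028, 0.4265]
tool_rot: [3.141, 0.001, 0.109]
force: [-0.5, -0.3, -0.4]
grip_width: 0.0643
finger_force: 0.0
[-0.98341968  0.5081274   0.90639867  1.39527353 -0.397124    1.42857927
 -1.54537071] (array([ 0.075, -0.024,  0.437]), array([ 0.   ,  0.001, -0.001]))
[274.21255864 187.96319018] [ 248  160   53   56 2771] [0.58340418 0.19110622 0.3189581 ] [0.62085245 0.2284689  0.35451498] [0.60268455 0.20986899 0.3418743 ]
```

```bash
python3 -m inch '[[0.075,-0.024,0.15,0,0,0,0.75],[0.075,-0.024,0.35,0,0,0,0.7],[0.075,-0.024,0.437,0,0,0,0.7],[0.075,-0.024,0.437,0,0,0,0.7],[0.075,-0.024,0.437,0,0,0,0.3],[0.075,-0.024,0.437,0,0,0,0.3],[0.075,-0.024,0.437,0,0,0,0.3],[0.075,-0.024,0.437,0,0,0,0.3]]' 35
python3 -m inch '[[-0.053,0,0.045,0,0,0,0.3],[-0.109,0,0.101,0,0,0,0.3],[-0.161,0,0.161,0,0,0,0.3],[-0.208,0,0.224,0,0,0,0.3],[-0.25,0,0.292,0,0,0,0.3],[-0.286,0,0.362,0,0,0,0.3],[-0.317,0,0.435,0,0,0,0.3],[-0.341,0,0.511,0,0,0,0.3],[-0.36,0,0.588,0,0,0,0.3],[-0.372,0,0.666,0,0,0,0.3],[-0.375,0,0.71,0,0,0,0.3],[-0.378,0,0.755,0,0,0,0.3],[-0.378,0,0.755,0,0,0,0.3]]'
```

```text
clock: 25.65
position: [0.5924, 0.2088, 0.3429]
tool_rot: [-3.14, -0.002, 0.11]
force: [-4.7, -7.7, 6.2]
grip_width: 0.0354
finger_force: 37.1
clock: 27.28
position: [0.5167, 0.2004, 0.1903]
tool_rot: [-3.141, 0.001, 0.11]
force: [-5.5, -13.1, -1.7]
grip_width: 0.0354
finger_force: 40.1
```

```bash
python3 -m inch '[[0,0,0.01,0,0,0,0.3],[0,0,0.02,0,0,0,0.3],[0,0,0.02,0,0,0,0.3]]'
python3 -m inch '[[0,0,-0.02,0,0,0,0.3],[0,0,-0.02,0,0,0,0.75],[0,0,-0.02,0,0,0,0.75],[0,0,-0.02,0,0,0,0.75],[-0.1,0,-0.2,0,0,0,0.75],[-0.2,0,-0.5,0,0,0,0.75],[-0.3,-0.2,-0.8,0,0,0,0.75],[-0.3,-0.4,-0.8,0,0,0,0.75],[-0.3,-0.4,-0.8,0,0,0,0.75]]' 30
python3 - <<'E'
from h import *
f=grab('wrist');P=cloud(f);H=hsv(f).astype(int)
d=P-[.621,.262,.126];c,s=np.cos(.1105),np.sin(.1105)
L=np.stack([d[...,0]*c+d[...,1]*s,-d[...,0]*s+d[...,1]*c,d[...,2]],-1)
for x0 in(-.08,-.04,0,.04,.08):
    m=(abs(L[...,0]-x0)<.01)&(L[...,1]>-.01)&(L[...,1]<.02)&(L[...,2]>.03); print(x0,m.sum(),np.median(L[m],0))
red=((H[...,0]<6)|(H[...,0]>174))&(H[...,1]>170)&(H[...,2]>90)&(P[...,2]>.1)&(P[...,2]<.4)
k,l,s_,c_=cv2.connectedComponentsWithStats(red.astype(np.uint8))
for i in range(1,k):
    if s_[i,4]>60: print(c_[i],s_[i],P[l==i].min(0),P[l==i].max(0),np.median(P[l==i],0))
print(st()['qpos'])
E
```

```text
clock: 27.65
position: [0.5166, 0.2004, 0.1869]
tool_rot: [-3.141, 0.001, 0.11]
force: [-8.6, -12.2, 5.2]
grip_width: 0.0352
finger_force: 40.9
clock: 28.78
position: [0.4475, 0.2786, 0.3468]
tool_rot: [-3.138, -0.001, 0.117]
force: [-0.2, -1.5, -0.0]
grip_width: 0.0639
finger_force: 0.0
-0.08 958 [-0.08044529  0.00500824  0.06906614]
-0.04 1028 [-0.03969845  0.00504409  0.06826343]
0 0 [nan nan nan]
0.04 0 [nan nan nan]
0.08 0 [nan nan nan]
[381.5298913  116.47146739] [ 358   90   48   53 2208] [0.50502222 0.18243302 0.19148097] [0.549967   0.22083954 0.20198159] [0.52785901 0.20294859 0.19945254]
[266.1809872  204.30530165] [242 195  49  16 547] [0.42867418 0.26923734 0.18328975] [0.44734921 0.31535907 0.19378025] [0.4372824  0.29149933 0.1912656 ]
[-1.36670496  0.3944985   0.9668751   1.7620711  -0.35300086  1.16949532
 -1.75182067]
  return _methods._mean(a, axis=axis, dtype=dtype,
  ret = um.true_divide(
```

Run:
```python
from h import *
print(rows([.52,.2015,.211],[np.pi,0,.1105]))
```

```text
(array([0.315, 0.414, 0.676]), array([-0.001, -0.   ,  0.002]))
```

```bash
python3 -m inch '[[0.15,0.2,0.1,0,0,0,0],[0.315,0.414,0.3,0,0,0,0],[0.315,0.414,0.5,0,0,0,0],[0.315,0.414,0.6,0,0,0,0],[0.315,0.414,0.64,0,0,0,0],[0.315,0.414,0.66,0,0,0,0],[0.315,0.414,0.68,0,0,0,0],[0.315,0.414,0.69,0,0,0,0]]'
```

```text
clock: 29.82
position: [0.5207, 0.1996, 0.2115]
tool_rot: [-3.137, -0.002, 0.111]
force: [-28.4, -6.6, 84.4]
grip_width: -0.0002
finger_force: 42.1
```

```bash
python3 -m inch '[[0,0,-0.1,0,0,0,0.3],[0,0,-0.3,0,0,0,0.7],[-0.2,-0.2,-0.4,0,0,0,0.75],[-0.37,-0.4,-0.4,0,0,0,0.75],[-0.37,-0.4,-0.4,0,0,0,0.75]]' 30
python3 - <<'E'
from h import *
f=grab('wrist');P=cloud(f);H=hsv(f).astype(int)
red=((H[...,0]<6)|(H[...,0]>174))&(H[...,1]>170)&(H[...,2]>90)&(P[...,2]>.1)&(P[...,2]<.4)
k,l,s_,c_=cv2.connectedComponentsWithStats(red.astype(np.uint8))
for i in range(1,k):
    if s_[i,4]>60: print(c_[i],s_[i],np.median(P[l==i],0))
print(st()['qpos'],rows([.438,.2918,.189],[np.pi,0,.1105]))
E
```

```text
clock: 30.45
position: [0.4352, 0.2744, 0.2888]
tool_rot: [-3.137, 0.0, 0.118]
force: [1.0, -1.0, 1.0]
grip_width: 0.0641
finger_force: 0.0
[404.58285401  96.43851   ] [ 375   63   61   68 3651] [0.52793209 0.20299876 0.19548106]
[258.61341463 208.73170732] [228 197  61  20 820] [0.43741797 0.29160131 0.19125573]
[-1.35291387  0.43723112  0.93744857  1.8704545  -0.41094204  1.03810312
 -1.70187039] (array([ 0.017, -0.093,  0.5  ]), array([-0.002, -0.   ,  0.003]))
```

```bash
python3 -m inch '[[0.017,-0.093,0.2,0,0,0,0.75],[0.017,-0.093,0.4,0,0,0,0.75],[0.017,-0.093,0.5,0,0,0,0.75],[0.017,-0.093,0.5,0,0,0,0.75],[0.017,-0.093,0.5,0,0,0,0.4],[0.017,-0.093,0.5,0,0,0,0.4],[0.017,-0.093,0.5,0,0,0,0.4],[0.017,-0.093,0.5,0,0,0,0.4]]' 30
python3 -m inch '[[0.003,0,-0.084,0,0,0,0.4],[0.021,0,-0.165,0,0,0,0.4],[0.056,0,-0.242,0,0,0,0.4],[0.105,0,-0.31,0,0,0,0.4],[0.167,0,-0.366,0,0,0,0.4],[0.238,0,-0.41,0,0,0,0.4],[0.317,0,-0.438,0,0,0,0.4],[0.4,0,-0.45,0,0,0,0.4],[0.4,0,-0.45,0,0,0,0.4]]'
```

```text
clock: 31.5
position: [0.4397, 0.2919, 0.1898]
tool_rot: [-3.136, -0.002, 0.112]
force: [-0.8, 10.7, -1.8]
grip_width: 0.0451
finger_force: 36.0
clock: 32.62
position: [0.5194, 0.3008, 0.2801]
tool_rot: [-3.136, -0.002, 0.112]
force: [-3.6, 12.4, 6.3]
grip_width: 0.0445
finger_force: 32.0
```

Run:
```python
from h import *
f=grab('scene');P=cloud(f);H=hsv(f).astype(int)
red=((H[...,0]<6)|(H[...,0]>174))&(H[...,1]>170)&(H[...,2]>90)&(P[...,2]>.1)&(P[...,2]<.4)&(P[...,1]>.1)
k,l,s_,c_=cv2.connectedComponentsWithStats(red.astype(np.uint8))
for i in range(1,k):
    if s_[i,4]>20: print(c_[i],s_[i],np.median(P[l==i],0))
print(st()['qpos'])
```

```text
[192.20888889 246.32888889] [182 236  23  23 225] [0.50488528 0.30290586 0.27955478]
[230.61126761 246.18028169] [217 236  27  22 355] [0.5239689  0.20677564 0.19535063]
[-1.17455374  0.58987419  0.85894593  1.66591896 -0.49466065  1.11190538
 -1.63352373]
```

```bash
python3 -m inch '[[0.084,0,0.004,0,0,0,0.4],[0.165,0,0.025,0,0,0,0.4],[0.24,0,0.062,0,0,0,0.4],[0.307,0,0.113,0,0,0,0.4],[0.362,0,0.176,0,0,0,0.4],[0.403,0,0.249,0,0,0,0.4],[0.42,0,0.3,0,0,0,0.4],[0.429,0,0.329,0,0,0,0.4],[0.43,0,0.333,0,0,0,0.4],[0.43,0,0.333,0,0,0,0.4]]'
python3 -m inch '[[0,0,0,0,0,0,0.75],[0,0,0,0,0,0,0.75],[0,0,0,0,0,0,0.75],[0,0,-0.2,0,0,0,0.75],[-0.1,0,-0.5,0,0,0,0.75],[-0.4,0,-0.7,0,0,0,0.75],[-0.4,0,-0.7,0,0,0,0.75]]'
python3 - <<'E'
from h import *
for n in('wrist','top'):
    f=grab(n);P=cloud(f);H=hsv(f).astype(int)
    red=((H[...,0]<6)|(H[...,0]>174))&(H[...,1]>170)&(H[...,2]>90)&(P[...,2]>.1)&(P[...,2]<.26)&(P[...,1]>.1)
    k,l,s_,c_=cv2.connectedComponentsWithStats(red.astype(np.uint8))
    for i in range(1,k):
        if s_[i,4]>30: print(n,c_[i],s_[i],np.median(P[l==i],0),P[l==i][:,2].max())
E
```

```text
clock: 33.92
position: [0.6065, 0.3108, 0.215]
tool_rot: [-3.136, -0.008, 0.113]
force: [11.6, 12.8, 9.6]
grip_width: 0.0447
finger_force: 64.1
clock: 34.8
position: [0.5232, 0.2992, 0.3542]
tool_rot: [-3.137, -0.002, 0.112]
force: [-0.0, -0.1, -0.0]
grip_width: 0.0642
finger_force: 0.0
wrist [278.43002545 112.42748092] [ 249  103   60   20 1179] [0.59662279 0.30977224 0.23250447] 0.23594086338441014
wrist [382.97480025 200.95021512] [ 362  180   43   43 1627] [0.52814123 0.20310071 0.19561615] 0.19830301400446934
top [153.40909091 175.38636364] [144 173  19   6  88] [0.59567036 0.30824194 0.23265632] 0.23632936887840286
top [200.28909953 208.27962085] [193 201  15  16 211] [0.52554648 0.2003463  0.19489164] 0.20025154447640503
```

Run:
```python
from h import *
print(rows([.6,.3105,.237],[np.pi,0,.1105]))
```

```text
(array([ 0.383, -0.01 ,  0.578]), array([-0.002, -0.001,  0.001]))
```

```bash
python3 -m inch '[[0.2,-0.01,0,0,0,0,0],[0.383,-0.01,0.1,0,0,0,0],[0.383,-0.01,0.3,0,0,0,0],[0.383,-0.01,0.45,0,0,0,0],[0.383,-0.01,0.5,0,0,0,0],[0.383,-0.01,0.53,0,0,0,0],[0.383,-0.01,0.56,0,0,0,0],[0.383,-0.01,0.578,0,0,0,0],[0.383,-0.01,0.582,0,0,0,0]]'
python3 -m inch '[[0,0,0.004,0,0,0,0],[0,0,0.008,0,0,0,0]]'
```

```text
clock: 36.02
position: [0.6005, 0.3101, 0.2356]
tool_rot: [-3.139, -0.0, 0.111]
force: [0.4, 0.9, 0.8]
grip_width: 0.0001
finger_force: 0.2
clock: 36.28
position: [0.6006, 0.3101, 0.234]
tool_rot: [-3.139, -0.001, 0.111]
force: [0.8, 0.9, 4.5]
grip_width: -0.0002
finger_force: 2.5
```

```bash
python3 -m inch '[[0,0,0.008,0,0,0,0],[0,0,0.014,0,0,0,0]]'
python3 -m inch '[[0,0,-0.2,0,0,0,0],[0,0,-0.5,0,0,0,0],[-0.3,0,-0.8,0,0,0,0],[-0.5,0,-0.8,0,0,0,0],[-0.5,0,-0.8,0,0,0,0]]'
python3 - <<'E'
from h import *
for n in('wrist','top'):
    f=grab(n);P=cloud(f);H=hsv(f).astype(int)
    red=((H[...,0]<6)|(H[...,0]>174))&(H[...,1]>170)&(H[...,2]>90)&(P[...,2]>.1)&(P[...,2]<.26)&(P[...,1]>.1)
    k,l,s_,c_=cv2.connectedComponentsWithStats(red.astype(np.uint8))
    for i in range(1,k):
        if s_[i,4]>30: print(n,c_[i],s_[i],np.median(P[l==i],0),P[l==i][:,2].max())
E
```

```text
clock: 36.52
position: [0.6009, 0.3101, 0.233]
tool_rot: [-3.138, -0.002, 0.111]
force: [-10.1, -1.9, 32.9]
grip_width: -0.0001
finger_force: 16.7
clock: 37.15
position: [0.4986, 0.2993, 0.3925]
tool_rot: [-3.136, -0.0, 0.114]
force: [0.8, 1.1, 0.3]
grip_width: 0.0001
finger_force: 0.0
wrist [282.65914489  79.01068884] [258  71  50  18 842] [0.60139407 0.31033569 0.21589993] 0.2189470224331732
wrist [376.75813609 168.93860947] [ 358  149   38   41 1352] [0.52787505 0.2029529  0.19563435] 0.19799734339762626
top [155.36470588 174.54117647] [146 172  19   6  85] [0.60089588 0.30846778 0.21561807] 0.22061679108183882
top [200.28703704 208.28703704] [193 201  15  16 216] [0.52574621 0.20036626 0.19522207] 0.19906461167206513
```

```bash
python3 -c "
from workcell import bot
print(bot.job_done())"
```

```text
the job is handed in; nothing more can be done
None
```

The job is handed in at about 37 s of the 72 s limit: the sanding block was set down on the crate floor, and the last camera measurements show the lid shut and the hasp flat over the catch. The tape measure, spray can and masking tape were not touched; the hand-in gave no verdict.

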